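# Slide the chipped tile through the reject bin's spring flap

## Robot

A 7-joint arm with a two-finger parallel gripper is mounted at the origin on the work surface. World frame = base frame: x ahead of the robot, y to its left, z up, the work surface at z = 0. Lengths are in m, angles in rad, forces in N, time in s.
With the tool pointing down it reaches from about 0.425 to 0.95 m from the base axis. Payload 4.7 kg.
Tool frame: the origin (TCP) lies between the finger pads; the fingertips stand 25 mm ahead of it and the grasp point (between the pads) lies 6 mm ahead of it; z points along the fingers, y is the line along which they close (so a half turn about z gives the same grasp; the last joint's range is limited). The gripper opens to 85 mm and grips with 20 to 120 N. Pads are 22 mm wide; open, the fingers measure 114 mm over their backs; the gripper's body (76 mm by 85 mm) begins 54 mm behind the grasp point. The pads swing forward as they close: fully open they stand 13 mm farther back than shut.
Start: joints at [1.101, 0.469, -0.049, 1.532, 0.024, 1.141, -0.082], TCP at [0.288, -0.61, 0.256] pointing down, gripper open.
Joint ranges: [-2.59, 2.59], [-0.33, 1.99], [-1.39, 1.29], [0.1, 2.45], [-1.04, 4.18], [0.21, 1.99], [-2.66, 2.66]. Speed limits (rad/s): [2.57, 2.57, 3.14, 3.14, 3.14, 3.14, 3.14].

## Interface

Orientations are given as a 3x3 rotation matrix whose columns are the frame's x, y, z axes.
In Python, from rig import * gives the robot as it stands. Calls block until the motion is done:
- movep(position, orientation): joint-space move of the TCP to a pose.
- move_l(position, attitude=None, feed=0.15, until_force=None): straight line of the TCP; attitude=None keeps the orientation; feed is the mean speed in m/s. With until_force (N) it stops when the force on the tool has changed by that much, and returns True; else False.
- move_joints(angles): joint-space move.
- command_gripper(opening, newtons=None): finger opening in m; newtons is the grip in N (None keeps the last); returns when the fingers have stopped.
- sleep(seconds).
- inverse_kinematics(position, orientation): joint angles nearest the present ones, or None.
- sense(): the state.
- camera(name): name is "scene" or "top"; returns (picture, depth): 420x560x3 uint8, red, green, blue; 420x560 float32, m along the optical axis (not along the pixel's ray), 0 where there is no reading.
- camera_params(name): a dict with "K" (3x3 intrinsics, pixels), "position" and "rotation" of the camera in the world. Camera axes: x right, y down, z forward; pixel columns grow to the right and rows downward; lengths in m; the calibration is good to about 2 mm. A picture is of the moment at which its call begins. camera_params takes no time and is no camera call.
A pose or a line that the arm cannot do raises Unreachable and nothing moves.
- finish_job(): hands the job in; it is judged then, once.
The state is a dict: "time_s": time; "joint_pos": joint angles; "qd": joint speeds; "joint_efforts": joint torques, N m; "position": TCP position; "tcp_rot": TCP orientation; "wrist_force": force on the tool from outside, world axes, zero at the start; "ft_torque": the same for the moment, N m; "finger_gap": finger opening in m; "gripper_force": force on a finger pad.
Only numpy, scipy, OpenCV 4.12 (cv2) and the standard library are available. Lean on these libraries where they do the work, as an engineer would, in place of code of your own. Each camera call takes 0.05 s, during which the arm holds its last target. There are 200 camera calls.

## Task

Throw away the chipped clay tile that lies on the shelf of the reject bin, without picking it up: press the sprung flap open with one fingertip and, while that finger keeps the flap open, push the tile over the lip into the bin with the other finger, then let go so that the flap closes. Do not squeeze or lift the tile or use it to shove the shut flap open, and leave the little cup beside it and everything else on the table where they stand.

Things in the scene. Friction and masses are not known exactly. Their poses are not given: they have to be found in the camera images.
- bin: Fixed plywood reject bin, origin under it, z up; 176 mm along x, y from -125 to +120 mm. Right part (y below 11): level open shelf without kerbs, 115 mm above the table. Left part (y 11 to 112): hopper 160 mm wide, floor 6 mm above the table, covered by a sloping flap; back wall behind it (y 112 to 120) 165 mm high. What is pushed along +y off the shelf drops into the hopper if the flap is open.
- lip (a point): Middle of the lip, the shelf's straight edge at the hopper, which runs along the bin's x; bin frame (0, 11, 115) mm, on the shelf's top surface.
- hinge (a point): Middle of the flap's hinge axis, along the bin's x; bin frame (0, 105, 165) mm: 50 mm above the shelf, 94 mm beyond the lip.
- flap (a joint): Flap angle, rad: 0 shut, at most 1.05 (nearly plumb); springs shut. Aluminium plate, 156 mm along the bin's x, 104 mm long from the hinge, 4 mm thick. Shut, its top face slopes from the hinge down to the lip at 28 degrees; it swings only down and inwards. A fingertip h below the hinge and a to its shelf side holds it at atan(h/a) below level. Opening takes 1 N at first, about 5 N near the hinge.
- tile_mid (a point): Centre, half-way up, of the loose chipped tile of red-brown fired clay, about 60 g: 50 mm along its x, 36 mm along its y, 16 mm thick, lying flat, its +x +y corner broken away (notch 16 x 14 mm). Starts on the shelf, its y axis within 0.2 rad of the bin's y, on either side of the cup along the lip, its edge 6 to 25 mm short of the lip.
- cup: Small round clay cup on the shelf beside the tile, 40 mm across, 36 mm high, origin under its centre. Stays.
- jar: White glaze jar with cap, 60 mm across, 85 mm high, on the table by the right end of the bin; origin under its centre. Stays.
- bowl: Clay bowl, 110 mm across, 50 mm high, on the table by the left end of the bin; origin under its centre. Stays.
- brush: Brush, 180 mm long, lying on the table to the right; origin underneath. Stays.
- rib: Wooden potter's rib, 100 x 45 x 8 mm, lying on the table to the left; origin underneath. Stays.
- mug: White mug, 76 mm across, 85 mm high, on the table to the left; origin under its centre. Stays.
- weight: Steel disc weight, 54 mm across, 30 mm high, on the table to the right; origin under its centre. Stays.
There are look-alikes about, which are no part of the job. What is meant by the part that bears tile_mid is not white or yellow, and is the smaller of those in its own colour.

How it is judged:
On the way, in this order (a step that is already met when the one before it is completed fails the run):
1. a finger presses the flap open (at least 0.2 rad) while the tile is still on the shelf (value of joint flap above 0.2 rad and contact force between the fingers and flap above 0.2 N and z of tile_mid in the frame of bin above 0.115 m), for 0.1 s.
2. the tile has dropped into the bin while a finger still holds the flap open (z of tile_mid in the frame of bin below 0.06 m and y of tile_mid in the frame of bin between 0.008 and 0.115 m and x of tile_mid in the frame of bin between -0.085 and 0.085 m and value of joint flap above 0.2 rad and contact force between the fingers and flap above 0.2 N), for 0.05 s.
At the end, for the whole second after the job is handed in: The tile rests inside the bin's hopper, the flap is shut (within 0.06 rad), and the cup (upright) and all the other things are within 20 mm of where they stood (z of tile_mid in the frame of bin below 0.06 m and y of tile_mid in the frame of bin between 0.008 and 0.115 m and x of tile_mid in the frame of bin between -0.085 and 0.085 m and value of joint flap below 0.06 rad and linear speed of tile below 0.02 m/s and distance of each of cup, jar, bowl, brush, rib, mug, weight from where it was at the start of the episode below 0.02 m and angle between cup's own z axis and vertical below 0.2 rad); the robot touches nothing.
It fails at once if the tile is lifted off the shelf (more than 12 mm) (z of tile_mid in the frame of bin above 0.135 m).
It fails at once if the tile is pushed against the shut flap (contact force between tile and flap above 0.5 N and value of joint flap below 0.15 rad).
It fails at once if the tile is squeezed or jammed hard (over 12 N) (contact force between the fingers and tile above 12 N).
It fails at once if the tile falls off the bin onto the table (contact force between tile and table above 0.05 N).
It fails at once if the cup or another thing on the table is knocked or moved (over 25 mm) (distance of any of cup, jar, bowl, brush, rib, mug, weight from where it was at the start of the episode above 0.025 m).
It also fails if it takes over 38 s, if anything falls off the work surface, if the arm or the gripper's body presses on something with over 40 N, if the wrist force passes 120 N, or if a joint passes its speed limit or range.

## Working session

There is one attempt and no reset: what is moved stays moved. The work goes in short steps, each a Python script; the robot and the scene stay as the last script left them, time stands still between calls to the robot, and variables do not carry over. Pictures are saved under pics/ and viewed, at most 10 in all, crops included, and the job is handed in when it is done.

```bash
ls; mkdir -p pics
python3 - <<'E'
from rig import *
import cv2,numpy as np
for n in("scene","top"):
    p,d=camera(n); cv2.imwrite(f"pics/{n}0.png",p[:,:,::-1]); np.savez(f"{n}0.npz",p=p,d=d)
    c=camera_params(n); print(n,c)
s=sense();print(s["time_s"],s["position"],s["tcp_rot"],s["finger_gap"])
E
```

```text
pics
scene {'K': array([[385.04364476,   0.        , 281.06350998],
       [  0.        , 385.04364476, 210.34491825],
       [  0.        ,   0.        ,   1.        ]]), 'position': array([ 0.90590515, -0.45771177,  0.81284466]), 'rotation': array([[ 0.7906089 ,  0.45575716, -0.40892905],
       [ 0.6121875 , -0.60229831,  0.51231164],
       [-0.01280758, -0.6553794 , -0.75519124]])}
top {'K': array([[518.05572082,   0.        , 276.7198563 ],
       [  0.        , 518.05572082, 210.38160174],
       [  0.        ,   0.        ,   1.        ]]), 'position': array([0.2307491 , 0.02607046, 1.70914858]), 'rotation': array([[ 0.0036741 , -0.98462764,  0.17462793],
       [-0.99991888, -0.00574713, -0.01136694],
       [ 0.01219582, -0.174572  , -0.98456888]])}
0.1 [ 0.28783386 -0.61002579  0.2553533 ] [[ 9.04382487e-01  4.26722036e-01 -7.88884158e-04]
 [ 4.26722764e-01 -9.04381075e-01  1.59821351e-03]
 [-3.14589821e-05 -1.78203113e-03 -9.99998412e-01]] 0.08565853392850646
```

View pics/scene0.png

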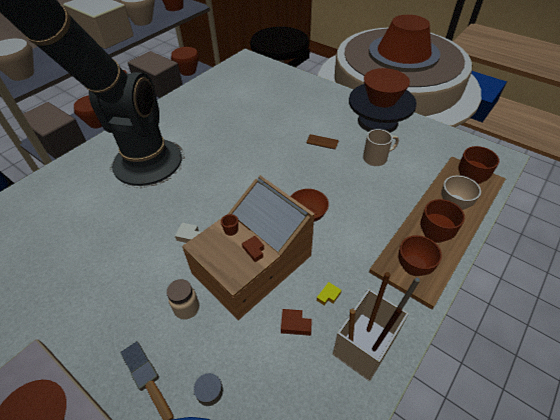

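View pics/top0.png

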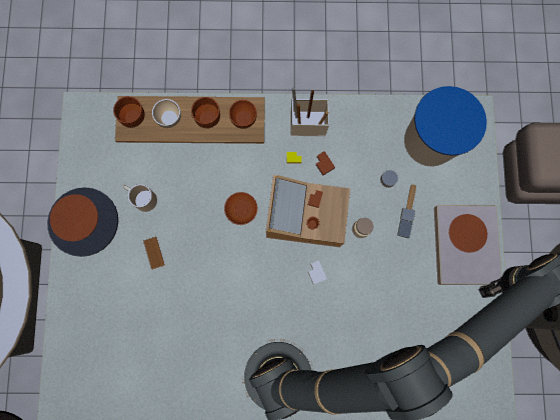

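```bash
cat > h.py <<'E'
import cv2,numpy as np
from rig import *
def cloud(n,p=None,d=None):
    if d is None: p,d=camera(n)
    c=camera_params(n);K=c["K"];v,u=np.mgrid[:420,:560]
    P=np.stack([(u-K[0,2])/K[0,0]*d,(v-K[1,2])/K[1,1]*d,d],-1)@np.array(c["rotation"]).T+c["position"]
    P[d==0]=np.nan
    return p,P
E
python3 - <<'E'
from h import *
R={}
for n in("scene","top"):
    z=np.load(n+"0.npz");p,P=cloud(n,z["p"],z["d"]);R[n]=(p,P)
    if n=="scene": m0=(slice(170,320),slice(180,320))
    else: m0=(slice(170,255),slice(258,360))
    Q=P[m0].reshape(-1,3);C=p[m0].reshape(-1,3)
    u0=P[250,220] if n=="scene" else P[215,335]
    print(n,"shelf z",u0)
    k=(Q[:,2]>0.107)&(Q[:,2]<.19)
    X=Q[k]; 
    if n=="scene": print("ext")
    r=cv2.minAreaRect((X[:,:2]*1000).astype(np.float32));print(r,cv2.boxPoints(r))
    # red things above shelf
    hsv=cv2.cvtColor(p,cv2.COLOR_RGB2HSV)[m0].reshape(-1,3)
    Z=Q[:,2]
    t=(Z>.126)&(Z<.136)&(hsv[:,1]>130)&((hsv[:,0]<9)|(hsv[:,0]>170))
    T=Q[t];print("tile-ish",t.sum());
    lab=cv2.connectedComponents
    cu=(Z>.143)&(hsv[:,1]>130)&((hsv[:,0]<9)|(hsv[:,0]>170))
    print("cup",cu.sum(),Q[cu].mean(0),Q[cu].min(0),Q[cu].max(0))
    far=np.hypot(*(T[:,:2]-Q[cu].mean(0)[:2]).T)>.027
    T=T[far];r=cv2.minAreaRect((T[:,:2]*1000).astype(np.float32));print("tile",far.sum(),r,T.mean(0),cv2.boxPoints(r))
p=R["scene"][0][165:320,175:350]
cv2.imwrite("pics/crop0.png",cv2.resize(p[:,:,::-1],None,fx=4,fy=3.8,interpolation=cv2.INTER_CUBIC)[:600,:800])
E
```

```text
scene shelf z [ 0.49141553 -0.15733384  0.11491144]
ext
((515.9093017578125, -89.83816528320312), (246.13095092773438, 179.59124755859375), 82.76436614990234) [[ 411.32864  -200.61383 ]
 [ 589.48975  -223.2334  ]
 [ 620.49       20.9375  ]
 [ 442.32886    43.557068]]
tile-ish 248
cup 78 [ 0.47273811 -0.10209428  0.14802131] [ 0.45495581 -0.1206491   0.14372095] [ 0.49242282 -0.08189426  0.1515876 ]
tile 200 ((554.0703125, -111.49636840820312), (34.96186065673828, 51.071537017822266), 75.89916229248047) [ 0.55197392 -0.11286022  0.12961842] [[ 525.0451  -122.22931]
 [ 574.5778  -134.67183]
 [ 583.0955  -100.76343]
 [ 533.5628   -88.32091]]
top shelf z [ 0.49850836 -0.1734756   0.12325106]
((514.3552856445312, -89.85830688476562), (245.4990234375, 177.79501342773438), 82.92020416259766) [[ 411.00653  -200.71515 ]
 [ 587.4459   -222.62866 ]
 [ 617.70404    20.998535]
 [ 441.26465    42.91205 ]]
tile-ish 63
cup 18 [ 0.47222266 -0.10180707  0.14969694] [ 0.45289153 -0.11789371  0.14341227] [ 0.48833106 -0.08723159  0.1541472 ]
tile 57 ((551.0670776367188, -111.14146423339844), (31.320913314819336, 48.872108459472656), 74.06869506835938) [ 0.54898087 -0.11260809  0.13073593] [[ 523.271    -119.4931  ]
 [ 570.266    -132.90775 ]
 [ 578.86316  -102.789825]
 [ 531.86816   -89.37518 ]]
```

View pics/crop0.png

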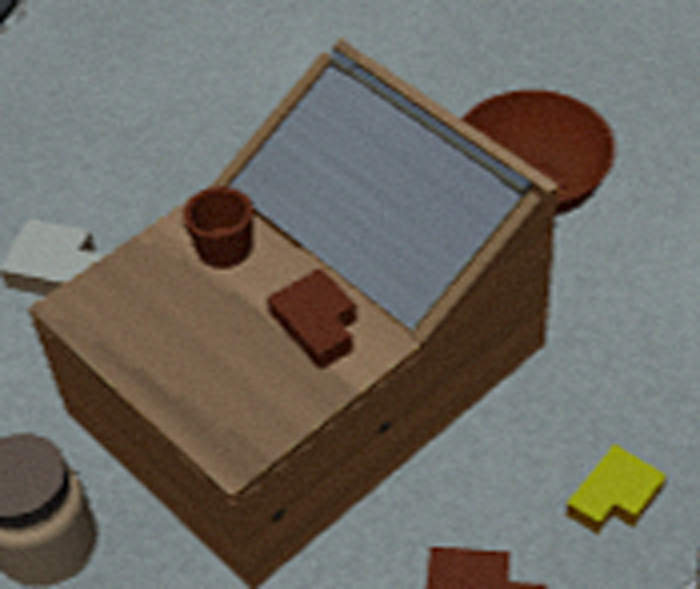

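The red-brown candidates are the tile on the shelf (scene 253,245) and a larger one on the table (296,322). The yellow (328,293) and white (187,232) ones are ruled out by colour. The crop confirms the shelf tile: it is the smaller of the two red ones, with its notch at the far end towards the lip. The cup is at (230,224).

Next I'll approach with the closing line along the tile's y, tilted 8° so the flap finger goes deeper.

```bash
cat >> h.py <<'E'
a=np.radians(14.0); th=np.radians(8)
g=np.array([np.sin(a),np.cos(a),0]); zt=-(g*np.sin(th)+np.array([0,0,np.cos(th)]))
yt=-(g*np.cos(th)-np.array([0,0,np.sin(th)])); ROT=np.column_stack([np.cross(yt,zt),yt,zt])
ex=np.array([g[1],-g[0],0]); TILE=np.array([.5528,-.1114,0])
B0=np.array([.5154,-.0874,0]); by=np.array([.1245,.9922,0])
E
python3 - <<'E'
from h import *
tcp=TILE-.002*ex+.0145*g
print(tcp, [inverse_kinematics(tcp+[0,0,z],ROT) for z in(.26,.13)])
command_gripper(.078,20)
movep(tcp+[0,0,.26],ROT)
p,P=cloud("scene");cv2.imwrite("pics/s1.png",cv2.resize(p[120:300,150:390,::-1],None,fx=3.3,fy=3.3))
s=sense();print(s["time_s"],s["position"],s["finger_gap"],s["wrist_force"])
E
```

```text
[ 0.55436728 -0.09684687  0.        ] [array([ 0.23663526,  0.30613097, -0.25824002,  1.78302224,  0.23732797,
        1.10926984, -1.9377108 ]), array([ 0.14222201,  0.44577616, -0.14503804,  1.91183947,  0.26779795,
        0.83894799, -1.98957076])]
2.475 [ 0.55427527 -0.09803698  0.25997316] 0.0782466587561795 [-0.50950603  0.0245921   0.56715076]
```

View pics/s1.png

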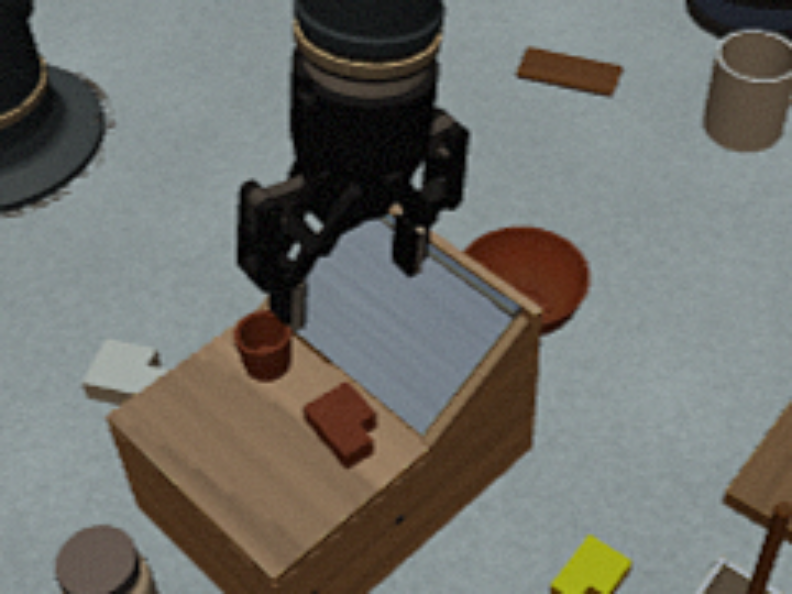

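The picture shows the gripper over the bin with its closing line along the tile's y. The pusher fingertip is at about (287,320) and the flap fingertip at (410,268) in the crop, and the outer knuckles stick out. I'll measure the finger profile from depth.

Run:
```python
from h import *
s=sense();o=np.array(s["position"]);R=np.array(s["tcp_rot"])
p,P=cloud("scene");Q=(P.reshape(-1,3)-o)@R
k=(abs(Q[:,0])<.05)&(abs(Q[:,1])<.1)&(Q[:,2]>-.12)&(Q[:,2]<.04);Q=Q[k]*1000
for z in range(-110,40,10):
    q=Q[(Q[:,2]>=z)&(Q[:,2]<z+10)]
    if len(q): 
        f=q[q[:,1]<0];b=q[q[:,1]>0]
        print(z,len(q),[np.round(x[:,1].min()) if len(x) else None for x in(f,b)],[np.round(x[:,1].max()) if len(x) else None for x in(f,b)])
```

```text
-110 134 [np.float64(-25.0), np.float64(0.0)] [np.float64(-1.0), np.float64(37.0)]
-100 62 [np.float64(-65.0), np.float64(18.0)] [np.float64(-63.0), np.float64(64.0)]
-90 352 [np.float64(-71.0), np.float64(0.0)] [np.float64(-10.0), np.float64(67.0)]
-80 295 [np.float64(-71.0), np.float64(0.0)] [np.float64(-0.0), np.float64(67.0)]
-70 207 [np.float64(-71.0), np.float64(10.0)] [np.float64(-0.0), np.float64(68.0)]
-60 260 [np.float64(-73.0), np.float64(1.0)] [np.float64(-0.0), np.float64(69.0)]
-50 207 [np.float64(-71.0), np.float64(4.0)] [np.float64(-0.0), np.float64(69.0)]
-40 204 [np.float64(-73.0), np.float64(31.0)] [np.float64(-38.0), np.float64(69.0)]
-30 74 [np.float64(-61.0), np.float64(37.0)] [np.float64(-40.0), np.float64(63.0)]
-20 78 [np.float64(-54.0), np.float64(38.0)] [np.float64(-40.0), np.float64(51.0)]
-10 79 [np.float64(-54.0), np.float64(39.0)] [np.float64(-40.0), np.float64(51.0)]
0 76 [np.float64(-54.0), np.float64(38.0)] [np.float64(-40.0), np.float64(51.0)]
10 22 [np.float64(-47.0), np.float64(41.0)] [np.float64(-40.0), np.float64(44.0)]
```

Run:
```python
from h import *
tcp=TILE-.002*ex+.0145*g
move_l(tcp+[0,0,.165],feed=.12)
hit=move_l(tcp+[0,0,.112],feed=.03,until_force=8)
s=sense();print(hit,s["position"],s["wrist_force"])
z=s["position"][2]+.0035
p0=np.array(s["position"]);p0[2]=z;np.save("p0.npy",p0)
move_l(p0,feed=.03)
p,P=cloud("scene");cv2.imwrite("pics/s2.png",cv2.resize(p[120:300,150:390,::-1],None,fx=3.3,fy=3.3))
s=sense();print(s["time_s"],s["position"],s["wrist_force"],(s["position"]-B0)@by)
```

```text
True [ 0.55435432 -0.09702332  0.12396742] [ 0.20330694 -0.39412174  4.32027826]
5.0583 [ 0.5542627  -0.09712449  0.12734581] [-0.26733722 -0.7023004   1.33485829] -0.0048102328355589035
```

View pics/s2.png

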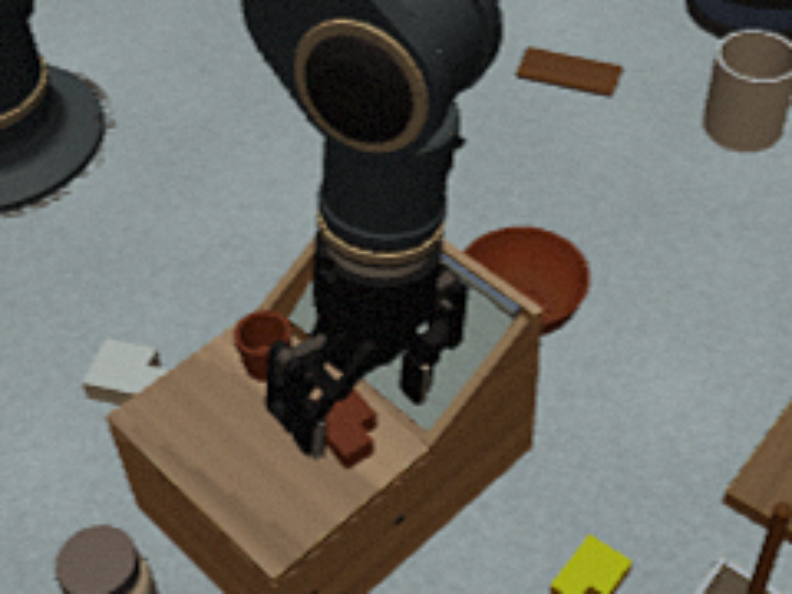

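The flap is pressed open, the tile has not moved, and the pusher tip at (318,450) is behind it. Advance, with a check of the flap angle.

```bash
cat >> h.py <<'E'
bx=np.array([by[1],-by[0],0])
def inbin(P): 
    D=P-B0; return np.stack([D@bx,D@by,D[...,2]],-1)*1000
def flap():
    p,P=cloud("scene");Q=inbin(P).reshape(-1,3)
    k=(abs(Q[:,0])<72)&(Q[:,1]>40)&(Q[:,1]<100)&(Q[:,2]<163)&(Q[:,2]>60)
    hsv=cv2.cvtColor(p,cv2.COLOR_RGB2HSV).reshape(-1,3); k&=(hsv[:,2]>90)&(hsv[:,1]<75)
    q=Q[k]; return p,k.sum(),np.median(np.arctan2(165-q[:,2],105-q[:,1]))-.489
def tile(p,P):
    Q=inbin(P).reshape(-1,3);hsv=cv2.cvtColor(p,cv2.COLOR_RGB2HSV).reshape(-1,3)
    k=(Q[:,0]>-5)&(Q[:,0]<85)&(Q[:,1]>-60)&(Q[:,1]<110)&(Q[:,2]>0)&(Q[:,2]<150)&(hsv[:,1]>130)&((hsv[:,0]<9)|(hsv[:,0]>170))
    return k.sum(),(np.round(Q[k].mean(0)),np.round(Q[k].min(0)),np.round(Q[k].max(0))) if k.sum() else None
E
python3 - <<'E'
from h import *
p0=np.load("p0.npy")
print(flap()[1:])
move_l(p0+.018*g,feed=.04)
print(flap()[1:]);print(tile(*cloud("scene")))
s=sense();print(s["time_s"],s["wrist_force"],inbin(np.array(s["position"])))
E
```

```text
(np.int64(354), np.float64(0.26855107110052234))
(np.int64(522), np.float64(0.43769536014642707))
(np.int64(167), (array([ 52.,  -7., 128.]), array([ 20., -36., 113.]), array([ 68.,  57., 149.])))
5.8083 [-1.10929229 -1.47654653  2.25386524] [ 42.09574008  13.52722818 127.69184202]
```

Run:
```python
from h import *
p0=np.load("p0.npy");b=p0+.018*g;up=np.array([0,0,1.])
for i in range(1,5):
    move_l(b+.0035*i*g+.00175*i*up,feed=.04)
    command_gripper(.078-.007*i,20)
    s=sense();print(s["time_s"],s["wrist_force"].round(2),s["finger_gap"],s["gripper_force"])
p,n,f=flap();print(n,f);print(tile(*cloud("scene")))
cv2.imwrite("pics/s3.png",cv2.resize(p[120:300,150:390,::-1],None,fx=3.3,fy=3.3))
```

```text
6.3 [-1.1  -0.85  2.21] 0.07097045591963956 1.271672761940863
6.7917 [-0.29 -0.46  2.68] 0.06370930881299232 1.1584184459934477
7.2833 [ 0.96 -1.61  1.99] 0.05697984133787897 1.854303273721598
7.775 [-0.45 -0.97  2.08] 0.04980071451577965 1.034791893325746
634 0.4087385211192577
(np.int64(8), (array([ 51.,  39., 135.]), array([ 38.,  -9., 115.]), array([ 58.,  59., 150.])))
```

View pics/s3.png

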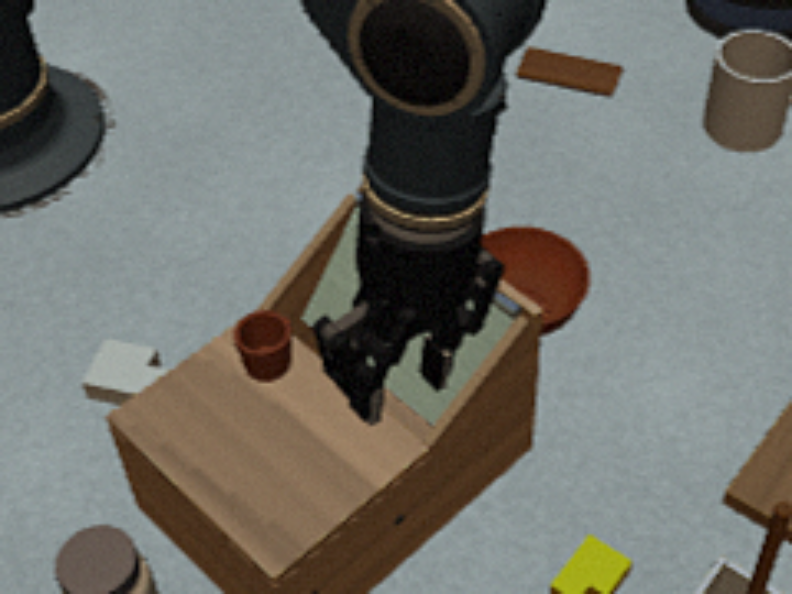

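The tile is no longer visible on the shelf. I'll push a little further so it is surely over the lip, then check from both cameras.

Run:
```python
from h import *
p0=np.load("p0.npy");up=np.array([0,0,1.])
e=p0+.032*g+.007*up+.007*g
move_l(e,feed=.04);sleep(.4)
s=sense();print(s["time_s"],s["wrist_force"].round(2),s["gripper_force"])
p,n,f=flap();print(n,f);print("scene",tile(*cloud("scene")));q,P=cloud("top");print("top",tile(q,P))
cv2.imwrite("pics/s4.png",np.hstack([cv2.resize(p[190:270,220:310,::-1],(450,400)),cv2.resize(q[170:255,260:355,::-1],(350,400))[:, :350]]))
```

```text
8.6 [-0.2  -2.68  1.26] 1.1767709464766085
616 0.4925505789627641
scene (np.int64(6), (array([ 48.,  51., 132.]), array([ 44.,  -1., 118.]), array([ 58.,  65., 147.])))
top (np.int64(0), None)
```

View pics/s4.png

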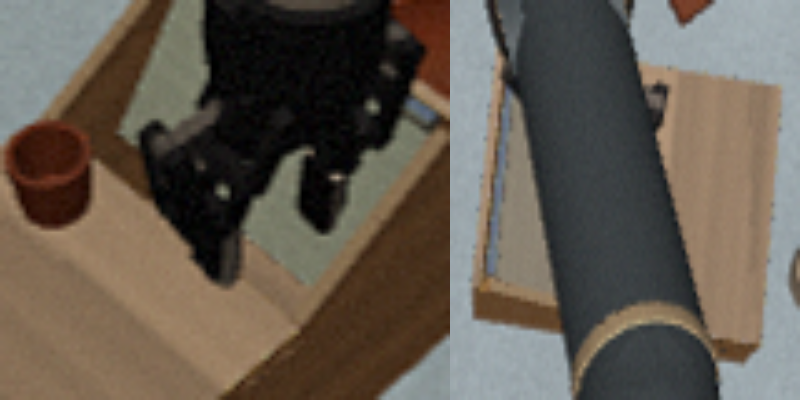

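Both views show no tile on the shelf or between the fingers, and the flap is held at 0.49 rad, so the tile has dropped. Now retreat, let the flap close, and verify.

Run:
```python
from h import *
o=np.array(sense()["position"])
move_l(o-.022*g,feed=.06); move_l(o-.025*g+[0,0,.16],feed=.08)
q=inverse_kinematics([.40,-.42,.33],ROT)
if q is not None: move_joints(q)
sleep(1)
s=sense();print(s["time_s"],s["wrist_force"].round(2))
p,n,f=flap();print(n,f);P=cloud("scene");print(tile(*P))
q=camera("top")[0]
cv2.imwrite("pics/s5.png",np.hstack([p[:,:,::-1][130:420,150:450],cv2.resize(q[90:300,100:460,::-1],(497,290))]))
```

```text
13.8083 [-0.18  0.2   0.55]
1613 0.034815901134139904
(np.int64(0), None)
```

View pics/s5.png

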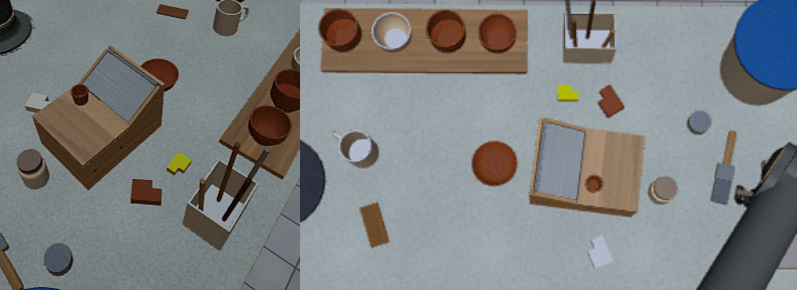

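The flap is shut, the tile is in the hopper, and the cup (80,95) and the other objects are where they stood.

Run:
```python
from h import *
print(finish_job())
```

```text
the job is handed in; nothing more can be done
None
```

The chipped tile was pushed over the lip into the bin with the flap held open, the flap has closed (read as about 0.03 rad from depth), the cup and the other things look unmoved in the last pictures, and the job was handed in at about 14 s; no verdict was returned.

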